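Unlock the lid stay and shut the mandrel case

ROBOT

A 6-joint arm with a two-finger parallel gripper is mounted at the origin on the work surface. World frame = base frame: x ahead of the robot, y to its left, z up, the work surface at z = 0. Lengths are in m, angles in rad, forces in N, time in s.
With the tool pointing down it reaches from about 0.25 to 0.775 m from the base axis. Payload 4 kg.
Tool frame: the origin (TCP) lies midway between the tips of the shut fingers; the grasp point (between the pads) lies 19 mm behind it; z points along the fingers, y is the line along which they close (so a half turn about z gives the same grasp; the last joint's range is limited). The gripper opens to 94 mm and grips with 3 to 60 N. Pads are 16 mm wide; open, the fingers measure 119 mm over their backs; the gripper's body (75 mm by 177 mm) begins 78 mm behind the grasp point.
Start: joints at [-1.412, 0.087, 1.371, -0, 1.684, -0.103], TCP at [0.142, -0.531, 0.18] pointing down, gripper open.
Joint ranges: [-3.1, 3.1], [-0.76, 2.03], [0.27, 2.55], [-1.08, 4.22], [0.17, 2.65], [-2.57, 2.57]. Speed limits (rad/s): [2.79, 2.79, 3.14, 3.14, 3.14, 3.14].

INTERFACE

Orientations are given as a unit quaternion [w, x, y, z].
In Python, from rig import status, eyes, job gives the robot as it stands.
- The arm moves only by the shell command python3 -m pendant 'ROWS' [OPENING]. ROWS is text: rows parted by semicolons, each of 6 numbers parted by spaces: the shift along the tool's x, y, z in units of 200 mm (1.0 is 200 mm), then the turn, a rotation vector about the tool's x, y, z in units of 90 degrees (1.0 is 90 degrees). A call has 1 to 12 rows; each row shifts and turns the commanded pose from where the row before left it, along the tool's axes as they then stand; what a row does not reach is not made up. A row lasts 1/10 s, in which the tool goes at most 50 mm and 8.59 degrees, less where a joint would pass 70% of its speed; a pose out of reach is approached as far as the arm can. A call with a number of a shift or a turn outside -1 to 1 is refused whole. A call with a gripper value outside its range is refused whole. OPENING is the closure in counts, from 0 (fully open) to 255 (shut), set as the call begins (- or left out, the last holds). The fingers move at their own pace and stop on an object; the grip force is fixed at half the most. Time passes only in rows, so rows that do not move let the fingers close. It gives the time, the measured TCP pose, the force, the opening and the grip force at its end, in the units of the state.
- status.read_state(): the state, without advancing time (a new reading comes with each control period).
- eyes.grab_frame(name): name is "scene" or "top"; returns a dict with "image" (480x640x3 uint8, blue, green, red), "z_map" (480x640 float32, m along the optical axis (not along the pixel's ray), 0 where there is no reading), "vfov" (degrees; the focal length in pixels is half the picture's height over the tangent of half this angle, whatever the lens; pixels are square), "cx", "cy" (the principal point, pixels), "rvec" (rotation vector, rad) and "tvec" (3), from world to camera coordinates, as OpenCV has them. Camera axes: x right, y down, z forward; pixel columns grow to the right and rows downward; lengths in m; the calibration is good to about 2 mm. A picture is of the moment at which its call begins.
- job.job_done(): hands the job in; it is judged then, once.
The state is a dict: "time_s": time; "joint_pos": joint angles; "joint_vel": joint speeds; "joint_torque": joint torques, N m; "position": TCP position; "eef_rot": TCP orientation; "contact_force": force on the tool from outside, world axes, zero at the start; "wrist_torque": the same for the moment, N m; "width": finger opening in m; "grasp_force": force on a finger pad.
Only numpy, scipy, OpenCV 4.12 (cv2) and the standard library are available. Lean on these libraries where they do the work, as an engineer would, in place of code of your own. Each camera call takes 0.05 s, during which the arm holds its last target. There are 200 camera calls.

TASK

Close the mandrel case: lift the knee of its folding lid stay past centre to unlock it, then lower the lid without letting it drop and press it home until it clicks fully shut in its catch, and let go. Do not push or pull on the lid while the stay is still locked, and grip and press no harder than the job needs. Leave the mandrels and the other tools where they are.

Things in the scene. Friction and masses are not known exactly. Their poses are not given: they have to be found in the camera images.
- case: Grey laminate case with aluminium edging, fixed to the bench, 185 mm deep (its x), 280 wide (its y), 110 high without lid, walls 10 mm, open on top, plywood partitions inside 65 mm high. Origin: centre of its underside; x points from the front wall (-92 mm) to the hinged rear wall (+92 mm), z up. The front faces roughly to the robot's right (world -y).
- catch_bolt (a point): Tip of the bevelled spring bolt of the lid's catch, inside the middle of the front wall, 15 mm below the rim. The lid's strike bar meets it some 0.035 rad short of shut (handle 8 mm too high) and rests there. Pressing down on the handle drives it past: the force grows to some 17 N (13 to 27), then it gives suddenly and the lid lies flush on the rim and stays. The arm itself yields under this load.
- lid (a joint): Opening angle of the lid, rad: 0 = shut on the rim, 1.31 (75 degrees) = propped open as found, leaning over the case. Lid: tray 185 x 280 x 22 mm, about 0.75 kg, hinged along the rear rim. With the stay locked it is rigid. With the stay just unlocked, friction holds it above about 1 rad; further down it falls unless carried (about 5 N at the handle).
- lid_handle (a point): Middle of the lid's steel bow handle: round bar 13 mm thick, 110 long, along case y, 42 mm ahead of the lid's front edge (35 mm clear gap), on posts 48 mm either side. 227 mm from the hinge line along the lid, 11 mm above the plane of the lid's lower edge; shut, it is 121 mm above the bench. The bar can turn in the fingers; a 35 N grip holds it for pressing. Axes turn with the lid.
- lid_hinge (a point): Middle of the hinge line, on the upper edge of the case's rear wall: (92, 0, 110) mm in the case frame. The lid turns about the case's y here. The axes turn with the lid.
- knee (a point): Centre of the stay's knee, a dark rivet with flat round caps 22 mm across, 16 mm wide along case y, free on both sides, 48 mm above the rim; as found at (45, -118, 158) mm in the case frame, just in front of the leaning lid, so fingers come in tilted some 30 degrees towards the lid. It moves in a circle about stay_foot. Unlock: take it up and to the case's front (-x); 6 to 10 N; a 12 N grip holds.
- stay_foot (a point): The stay's lower pivot on the inside of the case's side wall, at (4, -118, 95) mm in the case frame. The stay is two steel bars 14 mm wide and 4 mm thick: foot to knee 75 mm, knee to the pivot on the lid 67 mm.
- stay_knee (a joint): Bend of the stay at its knee, rad: -0.14 = locked, past centre towards the lid against its stop; 0 = the two bars in line; positive = unlocked, folded towards the case's front; 2.68 with the lid shut, folded inside the case. The rivet is stiff and stays where it is left. 0.45 (knee moved some 20 mm) is well past centre.
- mandrel_in_a: Brass tube-bending mandrel with dark blue collar, 44 mm thick, 130 mm long, lying loose in the case's middle nest along case x. Origin: under its middle. Leave it.
- mandrel_in_b: The same, 40 mm thick, 120 mm long, lying in the next nest. Origin: under its middle. Leave it.
- mandrel_tall: Brass mandrel standing behind the case, 48 mm thick, 115 mm tall. Origin: centre of its underside. Leave it.
- mandrel_short: Brass mandrel standing in front of the case near the corner below the stay, 56 mm thick, 85 mm tall. Origin: centre of its underside. Leave it.
- mandrel_slim: Brass mandrel standing on the bench to the robot's left, 36 mm thick, 100 mm tall. Origin: centre of its underside. Leave it.
- wiper_insert: Stepped brass block (wiper insert), 90 x 30 x 26 mm, lying in front of the case on the side away from the stay. Origin: centre of its underside. Leave it.
- spanner: Open-ended steel spanner, 180 mm long, lying on the bench to the robot's left. Origin: under its middle. Leave it.

How it is judged:
On the way:
1. the stay's knee has been lifted past centre and stands clearly folded the other way, with the lid still up (value of joint stay_knee above 0.2 rad and value of joint lid above 0.6 rad), for 0.2 s.
At the end, for the whole second after the job is handed in: The lid lies shut in its catch within 0.012 rad (under 3 mm at the handle) and at rest; the mandrels, the wiper insert and the spanner are within 20 mm of where they were (value of joint lid below 0.012 rad and velocity of joint lid between -0.2 and 0.2 rad/s and distance of each of mandrel_in_a, mandrel_in_b, mandrel_tall, mandrel_short, mandrel_slim, wiper_insert, spanner from where it was at the start of the episode below 0.02 m); the robot touches nothing.
It fails at once if the lid is squeezed or pressed with over 90 N (both fingers' pinch added up) (contact force between the fingers and lid above 90 N).
It fails at once if the stay is squeezed or strained with over 90 N (both fingers' pinch added up) (contact force between the fingers and stay_lower above 90 N).
It fails at once if the lid is forced, over 15 N, while the stay is still locked (contact force between the fingers and lid above 15 N and value of joint stay_knee below 0 rad).
It fails at once if the lid drops: it falls faster than 1 rad/s before it reaches the catch (velocity of joint lid below -1 rad/s and value of joint lid above 0.1 rad).
It fails at once if a mandrel, the wiper insert or the spanner is shifted by over 20 mm (distance of any of mandrel_in_a, mandrel_in_b, mandrel_tall, mandrel_short, mandrel_slim, wiper_insert, spanner from where it was at the start of the episode above 0.02 m).
It also fails if it takes over 72 s, if anything falls off the work surface, if the arm or the gripper's body presses on something with over 40 N, if the wrist force passes 120 N, or if a joint passes its speed limit or range.

## Working session

There is one attempt and no reset: what is moved stays moved. The work goes in short steps, Python scripts to look and compute and a shell command to move; the robot and the scene stay as the last step left them, time stands still between calls to the robot, and variables do not carry over. Pictures are saved under pics/ and viewed, at most 10 in all, crops included, and the job is handed in when it is done.

```bash
mkdir -p pics; ls; cat > h.py <<'E'
import numpy as np,cv2
from scipy.spatial.transform import Rotation as R
from rig import status,eyes,job
def grab(n):
    f=eyes.grab_frame(n); return f
def pts(f):
    z=f["z_map"]; h,w=z.shape; fl=h/2/np.tan(np.radians(f["vfov"])/2)
    v,u=np.mgrid[:h,:w]
    c=np.stack([(u-f["cx"])*z/fl,(v-f["cy"])*z/fl,z],-1)
    M=cv2.Rodrigues(np.array(f["rvec"],float))[0]
    P=(c-np.array(f["tvec"]).ravel())@M
    P[z==0]=np.nan
    return P
E
python3 - <<'E'
from h import *
s=status.read_state();print(s)
for n in("scene","top"):
    f=grab(n);cv2.imwrite(f"pics/{n}0.png",f["image"]);np.save(f"{n}0.npy",pts(f))
    print(n,f["vfov"],f["rvec"],f["tvec"])
E
```

```text
pics
{'time_s': 0.0, 'joint_pos': array([-1.41209599e+00,  8.79617236e-02,  1.37221758e+00, -2.02553551e-06,
        1.68361214e+00, -1.03099599e-01]), 'joint_vel': array([ 8.51179831e-04, -5.07149650e-04,  5.23932652e-04,  3.25695197e-05,
       -1.71785586e-03,  1.48128479e-03]), 'joint_torque': array([ 4.02117030e-04, -3.40176558e+01, -3.02434409e+01,  7.17619085e-02,
        3.28643317e-02, -1.82806825e-04]), 'position': array([ 0.14225074, -0.53066662,  0.17881918]), 'eef_rot': array([-1.09894238e-03,  9.91444241e-01,  1.30526273e-01, -3.15657201e-05]), 'contact_force': array([ 0.05218025, -1.1137724 ,  0.16411798]), 'wrist_torque': array([-0.00442676,  0.00132805, -0.00128021]), 'grasp_force': 0.0, 'width': 0.09390428829390168}
scene 51.22915335944107 [ 1.92465412  1.70072916 -0.59684094] [-0.15639743 -0.30871947  1.56052723]
top 53.716137476565365 [ 2.11236662 -2.12384199  0.19235799] [0.1151449  0.58847074 1.2992585 ]
```

View pics/scene0.png

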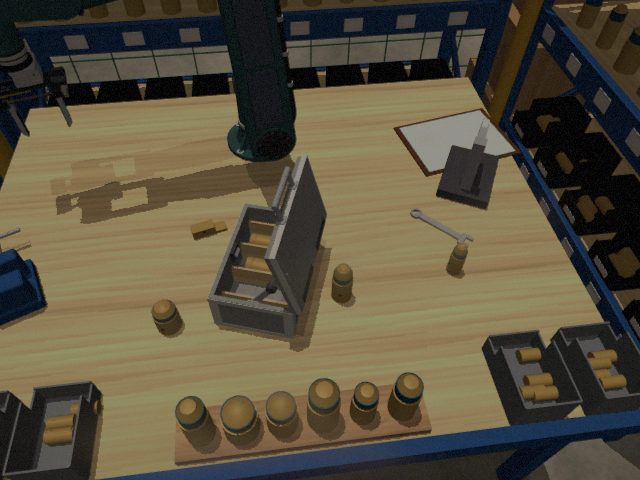

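View pics/top0.png

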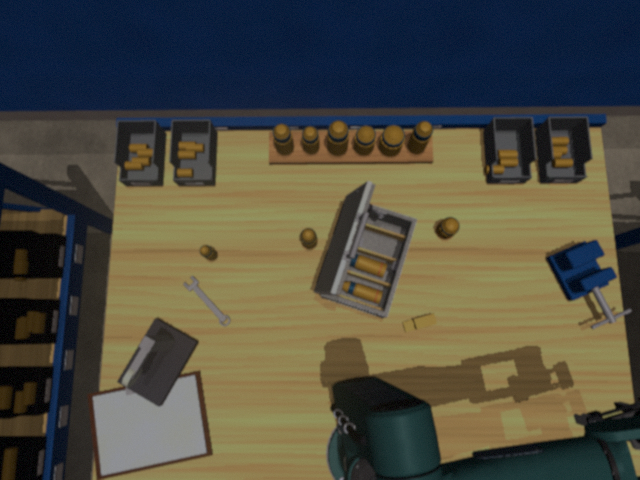

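The top view shows the case rim's front corners at about (412,215) and (388,315), with the lid leaning on the left and the stay at the far end near (375,215). In the scene view the knee is near (265,293). Next I fit the case pose from the depth.

```bash
python3 - <<'E'
from h import *
from scipy.optimize import least_squares
T=np.load("top0.npy");S=np.load("scene0.npy")
P=np.concatenate([T[190:330,300:425].reshape(-1,3),S[140:340,200:335].reshape(-1,3)])
P=P[np.isfinite(P).all(1)]
rim=P[(P[:,2]>.104)&(P[:,2]<.1135)]
print(len(rim),rim.min(0),rim.max(0))
# lid outer points + rim -> fit pose (x,y,yaw): model rim: distance to rectangle centreline
def res(q,pts):
    c,s=np.cos(q[2]),np.sin(q[2]); d=pts[:,:2]-q[:2]
    X=c*d[:,0]+s*d[:,1]; Y=-s*d[:,0]+c*d[:,1]
    ax=np.abs(X)-.0875; ay=np.abs(Y)-.135
    sd=np.where((ax<0)&(ay<0),np.maximum(ax,ay),np.hypot(np.maximum(ax,0),np.maximum(ay,0)))
    return np.maximum(np.abs(sd)-.004,0)
best=None
c0=np.median(rim[:,:2],0)
for yaw in np.radians(np.arange(50,120,5)):
  for dx in(-.04,0,.04):
   for dy in(-.04,0,.04):
    r=least_squares(res,[c0[0]+dx,c0[1]+dy,yaw],args=(rim,),loss='soft_l1',f_scale=.003)
    if best is None or r.cost<best.cost:best=r
q=best.x;print(q[:2],np.degrees(q[2]),best.cost, np.mean(res(q,rim)<.001))
np.save("case.npy",q)
Rz=R.from_euler('z',q[2]).as_matrix();t=np.array([q[0],q[1],0])
C=(P-t)@Rz
# handle candidates: lid angle 1.31: handle in case frame
a=1.31;ex=np.array([-np.cos(a),0,np.sin(a)]);ez=np.array([np.sin(a)*1,0,np.cos(a)])
H=np.array([.092,0,.110])
hd=H+.227*ex+.011*np.array([-1,0,0])*0
print("handle approx case",H+.227*ex+.011*ez,H+.227*ex-.011*ez)
m=C[:,2]>.318
print("top pts",m.sum(),C[m].min(0),C[m].max(0),np.median(C[m],0))
k=np.linalg.norm(C-[.045,-.118,.158],axis=1)<.014
print("knee",k.sum(),C[k].mean(0),C[k].min(0),C[k].max(0))
print("rear/side", C[(C[:,2]>.1)].min(0),C[(C[:,2]>.1)].max(0))
w=lambda p:(Rz@np.array(p)+t).round(4)
for n,p in dict(knee=(.045,-.118,.158),foot=(.004,-.118,.095),handle=H+.227*ex+.011*ez,hinge=H,hshut=(-.135,0,.121)).items():print(n,w(p))
# annotate crop
f=grab("scene");im=f["image"].copy();fl=240/np.tan(np.radians(f["vfov"])/2)
K=np.array([[fl,0,f["cx"]],[0,fl,f["cy"]],[0,0,1]])
pp=[(.045,-.118,.158),(.004,-.118,.095),tuple(H+.227*ex+.011*ez),(-.0925,-.14,.11),(-.0925,.14,.11),(.0925,-.14,.11),(.0925,.14,.11)]
u=cv2.projectPoints(np.array([w(p) for p in pp]),np.array(f["rvec"],float),np.array(f["tvec"],float),K,None)[0][:,0]
im=cv2.resize(im[150:340,190:340],None,fx=4,fy=4,interpolation=cv2.INTER_CUBIC)[:600]
im=cv2.convertScaleAbs(im,alpha=1.8)
im=cv2.resize(f["image"][150:340,190:340],None,fx=3,fy=3,interpolation=cv2.INTER_CUBIC);im=cv2.convertScaleAbs(im,alpha=1.8)
for a,b in u:cv2.circle(im,(int((a-190+.5)*3),int((b-150+.5)*3)),2,(0,0,255),-1)
cv2.imwrite("pics/a.png",im);print(im.shape)
E
```

```text
2229 [ 0.20373633 -0.14496041  0.1040046 ] [0.70240741 0.17067223 0.11349421]
[ 0.53331656 -0.01016122] 71.05619126921927 0.052350438643779564 0.598026020637057
handle approx case [0.04409608 0.         0.33216033] [0.02284001 0.         0.32648763]
top pts 607 [ 0.03500074 -0.05860251  0.31805127] [0.05405579 0.05662412 0.34419794] [ 0.0437771  -0.00388098  0.33706331]
knee 107 [ 0.0446751  -0.12178966  0.16306813] [ 0.03143541 -0.1283732   0.14697849] [ 0.05608967 -0.10830041  0.17063993]
rear/side [-0.13363208 -0.14581059  0.10002731] [0.19335882 0.34912984 0.34419794]
knee [ 0.6595 -0.0059  0.158 ]
foot [ 0.6462 -0.0447  0.095 ]
handle [0.5476 0.0315 0.3322]
hinge [0.5632 0.0769 0.11  ]
hshut [ 0.4895 -0.1378  0.121 ]
(570, 450, 3)
```

View pics/a.png

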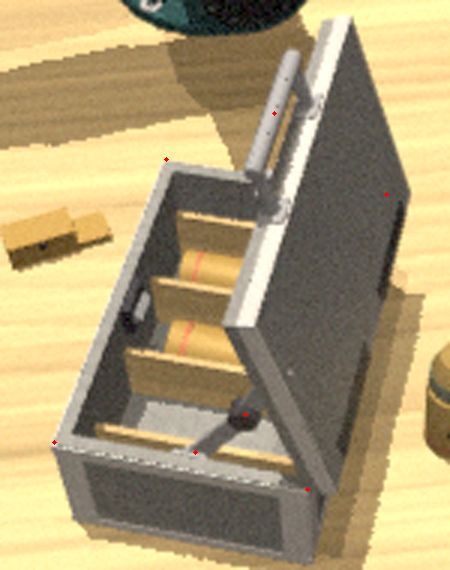

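The case fit is good: the projected knee, handle and rim corners all land on the real ones (knee at crop (245,414), handle bar at (273,113)). Next is a planner for tool-frame rows.

```bash
cat >> h.py <<'E'
q=np.array([.53332,-.01016,np.radians(71.056)])
Rz=R.from_euler('z',q[2]).as_matrix();t0=np.array([q[0],q[1],0])
W=lambda p:Rz@np.array(p,float)+t0
def C(p): return Rz.T@(np.array(p)-t0)
def qr(s): w,x,y,z=s["eef_rot"]; return R.from_quat([x,y,z,w])
def tool(kind,tilt=0):
    # case-frame axes; tilt deg: tool z leans to +x
    a=np.radians(tilt); z=np.array([np.sin(a),0,-np.cos(a)])
    y=np.array([0,-1,0.]) if kind=="knee" else np.array([np.cos(a),0,np.sin(a)])
    return R.from_matrix(Rz@np.stack([np.cross(y,z),y,z],1))
def plan(grasp,rot,back=0,n=None,s=None):
    s=s or status.read_state(); R0=qr(s)
    zt=rot.as_matrix()[:,2]; tgt=np.array(grasp)+(.019-back)*zt
    rv=(R0.inv()*rot).as_rotvec(); D=R0.inv().apply(tgt-s["position"])
    m=max(int(np.ceil(max(np.linalg.norm(D)/.035,np.degrees(np.linalg.norm(rv))/7.5))),1); n=n or m
    A=sum(R.from_rotvec(rv*k/n).as_matrix() for k in range(n))
    d=np.linalg.solve(A,D)
    print("t",round(s["time_s"],1),"n",n,"row:",*np.round(d/.2,3),*np.round(rv/n/(np.pi/2),3),"tgt",tgt.round(3))
def grasp_now():
    s=status.read_state(); zt=qr(s).as_matrix()[:,2]; g=s["position"]-.019*zt
    print("t",round(s["time_s"],2),"grasp case mm",(C(g)*1000).round(1),"tool z case",(Rz.T@zt).round(3),"F case",(Rz.T@s["contact_force"]).round(1),"w",round(s["width"],4),"gf",round(s["grasp_force"],1))
KN=W((.045,-.118,.158))
E
python3 -c "
from h import *
plan(KN,tool('knee',30),.09)"
```

```text
t 0.1 n 21 row: 0.173 -0.008 0.034 0.008 0.015 -0.029 tgt [ 0.648 -0.039  0.219]
```

```bash
python3 -m pendant '0 0 -.15 0 0 0;0 0 -.15 0 0 0;0 0 -.1 0 0 0'; python3 -c "
from h import *
plan(KN,tool('knee',30),.09)"
```

```text
time_s: 0.45
position: [0.1424, -0.5315, 0.2618]
eef_rot: [0.001, 0.991, 0.131, 0.0]
contact_force: [0.3, -0.2, -0.0]
width: 0.0938
grasp_force: 0.0
t 0.5 n 21 row: 0.169 -0.007 0.054 0.008 0.015 -0.029 tgt [ 0.648 -0.039  0.219]
```

```bash
r='.169 -.007 .054 .008 .015 -.029'; python3 -m pendant '.169 -.007 .04 .008 .015 -.029;.169 -.007 .04 .008 .015 -.029;.169 -.007 .04 .008 .015 -.029;.169 -.007 .04 .008 .015 -.029;.169 -.007 .04 .008 .015 -.029;.169 -.007 .04 .008 .015 -.029;.169 -.007 .04 .008 .015 -.029;.169 -.007 .04 .008 .015 -.029;.169 -.007 .04 .008 .015 -.029;.169 -.007 .04 .008 .015 -.029;.169 -.007 .04 .008 .015 -.029;.169 -.007 .04 .008 .015 -.029'; python3 -c "
from h import *
plan(KN,tool('knee',30),.09)"
```

```text
time_s: 1.65
position: [0.4888, -0.3126, 0.2212]
eef_rot: [-0.093, 0.907, 0.391, 0.128]
contact_force: [0.4, -1.0, -0.3]
width: 0.094
grasp_force: 0.0
t 1.6 n 10 row: 0.146 -0.005 0.064 0.007 0.012 -0.026 tgt [ 0.648 -0.039  0.219]
```

```bash
python3 -m pendant '.146 -.005 .06 .007 .012 -.026;.146 -.005 .06 .007 .012 -.026;.146 -.005 .06 .007 .012 -.026;.146 -.005 .06 .007 .012 -.026;.146 -.005 .06 .007 .012 -.026;.146 -.005 .06 .007 .012 -.026;.146 -.005 .06 .007 .012 -.026;.146 -.005 .06 .007 .012 -.026;.1 0 .03 .007 .012 -.026;0 0 0 0 0 0;0 0 0 0 0 0'; python3 -c "
from h import *
grasp_now();plan(KN,tool('knee',30),.03);plan(KN,tool('knee',30),0)"
```

```text
time_s: 2.75
position: [0.6312, -0.0837, 0.2244]
eef_rot: [-0.144, 0.801, 0.546, 0.199]
contact_force: [0.5, -0.5, 0.1]
width: 0.0936
grasp_force: 0.0
t 2.75 grasp case mm [ -46.8 -116.3  241.1] tool z case [ 0.475 -0.008 -0.88 ] F case [-0.3 -0.6  0.1] w 0.0936 gf 0.0
t 2.8 n 3 row: 0.067 -0.0 0.145 0.002 0.006 -0.009 tgt [ 0.658 -0.011  0.168]
t 2.8 n 4 row: 0.051 -0.0 0.146 0.001 0.004 -0.007 tgt [0.663 0.003 0.142]
```

```bash
python3 -m pendant '.067 0 .12 .002 .006 -.009;.067 0 .145 .002 .006 -.009;.067 0 .17 .002 .006 -.009;0 0 0 0 0 0;0 0 0 0 0 0'; python3 - <<'E'
from h import *
grasp_now();plan(KN,tool('knee',30),0)
f=grab("scene");im=cv2.resize(f["image"][180:340,190:370],None,fx=3.5,fy=3.5,interpolation=cv2.INTER_CUBIC)
g=grab("top");im2=cv2.resize(g["image"][165:265,310:430],(540,450),interpolation=cv2.INTER_CUBIC)
cv2.imwrite("pics/b.png",cv2.convertScaleAbs(im,alpha=1.8))
E
```

```text
time_s: 3.25
position: [0.6574, -0.0114, 0.1676]
eef_rot: [-0.151, 0.786, 0.561, 0.21]
contact_force: [0.5, 0.1, 0.8]
width: 0.094
grasp_force: 0.0
t 3.25 grasp case mm [  29.6 -117.8  184. ] tool z case [ 0.5    0.002 -0.866] F case [ 0.3 -0.4  0.8] w 0.094 gf 0.0
t 3.2 n 1 row: 0.001 0.001 0.151 -0.001 -0.0 -0.0 tgt [0.663 0.003 0.142]
```

View pics/b.png

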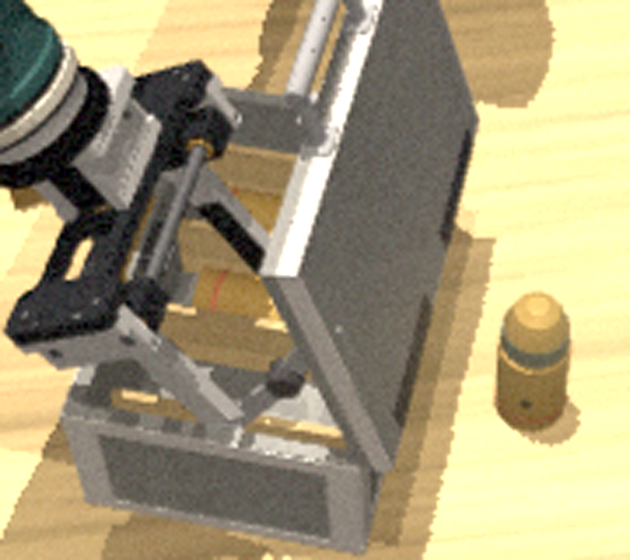

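The gripper straddles the knee (knee at (285,382), fingers on either side) with clearance to the lid. Advancing 30 mm and closing.

```bash
python3 -m pendant '0 0 .075 0 0 0;0 0 .075 0 0 0;0 0 0 0 0 0;0 0 0 0 0 0' 130 ; python3 -c "
from h import *
grasp_now()";  python3 -m pendant '0 0 0 0 0 0;0 0 0 0 0 0;0 0 0 0 0 0;0 0 0 0 0 0;0 0 0 0 0 0;0 0 0 0 0 0' 255; python3 -c "
from h import *
grasp_now()"
```

```text
time_s: 3.75
position: [0.6623, 0.0043, 0.1411]
eef_rot: [-0.152, 0.786, 0.562, 0.21]
contact_force: [1.0, 0.2, -0.5]
width: 0.0655
grasp_force: 0.0
t 3.75 grasp case mm [  46.  -117.4  157.5] tool z case [ 0.501  0.003 -0.865] F case [ 0.5 -0.9 -0.5] w 0.0655 gf 0.0
time_s: 4.35
position: [0.6626, 0.004, 0.1422]
eef_rot: [-0.151, 0.785, 0.562, 0.211]
contact_force: [-7.8, 1.6, 2.5]
width: 0.017
grasp_force: 4.0
t 4.35 grasp case mm [  45.8 -117.7  158.7] tool z case [ 0.501  0.001 -0.865] F case [-1.   7.9  2.5] w 0.017 gf 4.0
```

```bash
python3 -m pendant '0 -.004 0 0 0 0;0 0 0 0 0 0;0 0 0 0 0 0' ; python3 -m pendant '-.007 0 -.0125 0 0 0;-.007 0 -.0125 0 0 0;-.008 0 -.012 0 0 0;-.008 0 -.012 0 0 0;0 0 0 0 0 0' ; python3 -c "
from h import *
grasp_now()"
```

```text
time_s: 4.65
position: [0.6618, 0.0043, 0.1422]
eef_rot: [-0.151, 0.785, 0.562, 0.211]
contact_force: [-1.8, 0.2, 0.9]
width: 0.0151
grasp_force: 30.0
time_s: 5.15
position: [0.6589, -0.004, 0.1462]
eef_rot: [-0.152, 0.785, 0.562, 0.211]
contact_force: [1.9, 4.4, -4.6]
width: 0.0151
grasp_force: 30.0
t 5.15 grasp case mm [  37.  -116.8  162.6] tool z case [ 0.503  0.003 -0.864] F case [ 4.8 -0.4 -4.6] w 0.0151 gf 30.0
```

```bash
python3 -m pendant '-.009 0 -.0115 0 0 0;-.009 0 -.0115 0 0 0;-.010 0 -.011 0 0 0;-.010 0 -.011 0 0 0;-.01 0 -.01 0 0 0;0 0 0 0 0 0;0 0 0 0 0 0' ; python3 -c "
from h import *
grasp_now()"
```

```text
time_s: 5.85
position: [0.6543, -0.0175, 0.1504]
eef_rot: [-0.152, 0.786, 0.562, 0.211]
contact_force: [3.3, 4.7, -7.7]
width: 0.015
grasp_force: 30.0
t 5.85 grasp case mm [  22.8 -116.8  166.8] tool z case [ 0.502  0.003 -0.865] F case [ 5.5 -1.6 -7.7] w 0.015 gf 30.0
```

```bash
python3 -m pendant '0 0 0 0 0 0;0 0 0 0 0 0;0 0 0 0 0 0;0 0 0 0 0 0' 100; python3 -m pendant '0 0 -.08 0 0 0;0 0 -.15 0 0 0;0 0 -.2 0 0 0;0 0 -.2 0 0 0;0 0 0 0 0 0;0 0 0 0 0 0'; python3 - <<'E'
from h import *
grasp_now()
f=grab("scene");P=pts(f)
im=cv2.resize(f["image"][150:340,190:370],None,fx=3,fy=3,interpolation=cv2.INTER_CUBIC)
cv2.imwrite("pics/c.png",cv2.convertScaleAbs(im,alpha=1.8))
Q=(P[140:340,190:340].reshape(-1,3)-t0)@Rz; Q=Q[np.isfinite(Q).all(1)]
m=(Q[:,2]>.25)&(Q[:,0]>.0)&(Q[:,0]<.12)&(abs(Q[:,1])<.14)&(Q[:,2]<.4)
b=m&(Q[:,2]>.322)&(abs(Q[:,1])<.04)
print("bar",b.sum(),Q[b].mean(0),Q[b].max(0))
E
```

```text
time_s: 6.25
position: [0.6547, -0.019, 0.1532]
eef_rot: [-0.15, 0.786, 0.562, 0.211]
contact_force: [0.5, 1.0, -0.1]
width: 0.044
grasp_force: 0.0
time_s: 6.85
position: [0.6343, -0.0796, 0.2635]
eef_rot: [-0.149, 0.786, 0.562, 0.212]
contact_force: [0.4, 0.3, -0.4]
width: 0.0567
grasp_force: 0.0
t 6.85 grasp case mm [ -42.4 -118.   280. ] tool z case [ 0.5   -0.003 -0.866] F case [ 0.4 -0.3 -0.4] w 0.0567 gf 0.0
bar 205 [ 0.03696714 -0.00064442  0.33522458] [0.04235233 0.03988617 0.33988941]
```

View pics/c.png

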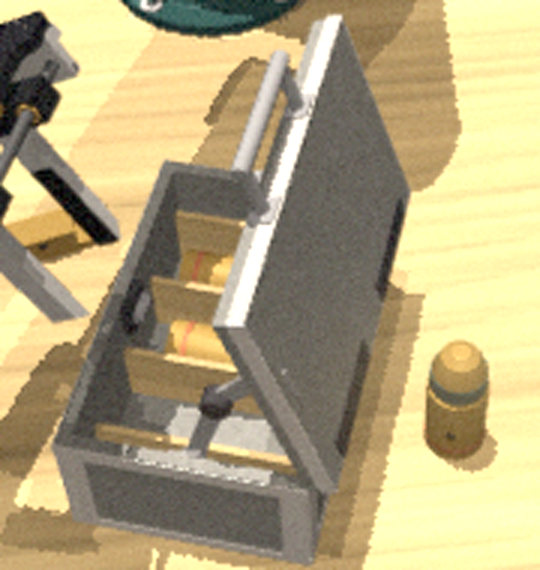

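The stay is unlocked: the knee now sits folded to the front at crop (215,402), and the lid is still up at about 1.27 rad. Now to the handle.

```bash
python3 -m pendant '0 0 -.15 0 0 0;0 0 -.2 0 0 0;0 0 -.15 0 0 0;0 0 0 0 0 0' 90; python3 -c "
from h import *
grasp_now()
plan(W((.0355,0,.331)),tool('h',0),.10)"
```

```text
time_s: 7.3
position: [0.6181, -0.1268, 0.3505]
eef_rot: [-0.149, 0.786, 0.562, 0.212]
contact_force: [-0.2, 0.0, 0.3]
width: 0.061
grasp_force: 0.0
t 7.3 grasp case mm [ -92.3 -118.   366.9] tool z case [ 0.5   -0.004 -0.866] F case [-0.   0.2  0.3] w 0.061 gf 0.0
t 7.3 n 13 row: 0.076 -0.001 -0.003 0.02 -0.02 -0.075 tgt [0.545 0.023 0.412]
```

```bash
python3 -m pendant '.076 0 -.003 .02 -.02 -.075;.076 0 -.003 .02 -.02 -.075;.076 0 -.003 .02 -.02 -.075;.076 0 -.003 .02 -.02 -.075;.076 0 -.003 .02 -.02 -.075;.076 0 -.003 .02 -.02 -.075;.076 0 -.003 .02 -.02 -.075;.076 0 -.003 .02 -.02 -.075;.076 0 -.003 .02 -.02 -.075;.076 0 -.003 .02 -.02 -.075;.076 0 -.003 .02 -.02 -.075;.076 0 -.003 .02 -.02 -.075';python3 -m pendant '.076 0 -.003 .02 -.02 -.075;0 0 0 0 0 0;0 0 0 0 0 0;0 0 0 0 0 0'; python3 -c "
from h import *
grasp_now()
plan(W((.0355,0,.331)),tool('h',0),.04)"
```

```text
time_s: 8.5
position: [0.559, 0.0205, 0.4053]
eef_rot: [-0.015, 0.218, 0.976, 0.019]
contact_force: [-0.3, 0.3, -0.8]
width: 0.0607
grasp_force: 0.0
time_s: 8.9
position: [0.5463, 0.0252, 0.4078]
eef_rot: [-0.001, 0.165, 0.986, 0.002]
contact_force: [-0.0, -0.4, 0.4]
width: 0.0607
grasp_force: 0.0
t 8.9 grasp case mm [ 37.6  -0.8 426.8] tool z case [ 0.003  0.003 -1.   ] F case [-0.4 -0.1  0.4] w 0.0607 gf 0.0
t 8.9 n 2 row: 0.002 -0.006 0.139 0.001 -0.001 -0.0 tgt [0.545 0.023 0.352]
```

```bash
python3 -m pendant '0 -.006 .1 0 0 0;0 -.005 .13 0 0 0;0 0 .13 0 0 0;0 0 .12 0 0 0;0 0 0 0 0 0;0 0 0 0 0 0'; python3 - <<'E'
from h import *
grasp_now()
f=grab("scene")
im=cv2.resize(f["image"][120:320,190:370],None,fx=2.5,fy=2.5,interpolation=cv2.INTER_CUBIC)
cv2.imwrite("pics/d.png",cv2.convertScaleAbs(im,alpha=1.8))
E
```

```text
time_s: 9.5
position: [0.5455, 0.023, 0.3128]
eef_rot: [-0.001, 0.165, 0.986, 0.002]
contact_force: [-0.2, 0.0, 0.6]
width: 0.0605
grasp_force: 0.0
t 9.5 grasp case mm [ 35.2  -0.8 331.8] tool z case [ 0.003  0.002 -1.   ] F case [-0.   0.2  0.6] w 0.0605 gf 0.0
```

View pics/d.png

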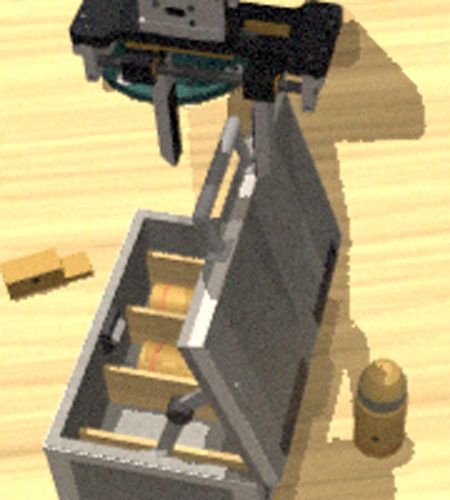

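The fingers straddle the bar (bar about (215,180), front finger (168,130), rear finger behind it at (263,130)). Closing.

```bash
python3 -m pendant '0 0 0 0 0 0;0 0 0 0 0 0;0 0 0 0 0 0;0 0 0 0 0 0;0 0 0 0 0 0;0 0 0 0 0 0' 255; python3 -c "
from h import *
grasp_now()
g=C(status.read_state()['position']+[0,0,.019])
# lid angle from grasp
d=g-np.array([.092,0,.11]);a0=np.arctan2(d[2],-d[0])-np.arctan2(.011,.227);print('angle',a0,'r',np.hypot(d[0],d[2]))
"
```

```text
time_s: 10.15
position: [0.5452, 0.0237, 0.3137]
eef_rot: [0.0, 0.164, 0.986, 0.002]
contact_force: [-0.2, -0.1, 0.1]
width: 0.0162
grasp_force: 0.0
t 10.15 grasp case mm [ 3.580e+01 -2.000e-01  3.327e+02] tool z case [ 0.004  0.    -1.   ] F case [-0.2  0.2  0.1] w 0.0162 gf 0.0
angle 1.2755022397126476 r 0.22968155412797564
```

```bash
python3 -m pendant '0 0 0 0 0 0;0 0 0 0 0 0'; python3 -c "
from h import *
grasp_now()
a=np.r_[1.27,1.25,np.arange(1.21,.0,-.045)]+.0484
x=-.22727*np.cos(a);z=.22727*np.sin(a)
for A,i,j in zip(a[1:]-.0484,np.diff(x)/.2,-np.diff(z)/.2):print(A.round(3),i.round(3),j.round(3))
"
```

```text
time_s: 10.35
position: [0.5452, 0.0237, 0.3136]
eef_rot: [0.0, 0.164, 0.986, 0.002]
contact_force: [-0.3, -0.3, 0.4]
width: 0.0016
grasp_force: 0.0
t 10.35 grasp case mm [ 3.580e+01 -2.000e-01  3.326e+02] tool z case [ 0.004  0.    -1.   ] F case [-0.4  0.2  0.4] w 0.0016 gf 0.0
1.25 -0.022 0.006
1.21 -0.044 0.013
1.165 -0.048 0.017
1.12 -0.047 0.019
1.075 -0.047 0.021
1.03 -0.046 0.023
0.985 -0.045 0.025
0.94 -0.043 0.027
0.895 -0.042 0.029
0.85 -0.041 0.031
0.805 -0.039 0.033
0.76 -0.038 0.034
0.715 -0.036 0.036
0.67 -0.035 0.038
0.625 -0.033 0.039
0.58 -0.031 0.041
0.535 -0.029 0.042
0.49 -0.027 0.043
0.445 -0.025 0.044
0.4 -0.023 0.046
0.355 -0.021 0.047
0.31 -0.019 0.047
0.265 -0.017 0.048
0.22 -0.015 0.049
0.175 -0.012 0.05
0.13 -0.01 0.05
0.085 -0.008 0.051
0.04 -0.006 0.051
```

Missed the bar: the fingers shut fully. Look again.

```bash
python3 - <<'E'
from h import *
f=grab("scene");P=pts(f);g=grab("top");G=pts(g)
im=cv2.resize(f["image"][150:250,240:340],None,fx=6,fy=6,interpolation=cv2.INTER_CUBIC)
cv2.imwrite("pics/e.png",cv2.convertScaleAbs(im,alpha=1.8))
Q=(P[140:340,190:340].reshape(-1,3)-t0)@Rz; Q=Q[np.isfinite(Q).all(1)]
for y in (-.045,-.03,-.02,.02,.03,.045):
    m=(abs(Q[:,1]-y)<.006)&(Q[:,2]>.28)&(Q[:,2]<.36)&(Q[:,0]>-.1)&(Q[:,0]<.12)
    b=Q[m]; print(y,(b[np.argsort(-b[:,2])][::max(1,len(b)//14)]*1000).round(0)[:,[0,2]].tolist())
Q=(G[150:340,290:430].reshape(-1,3)-t0)@Rz; Q=Q[np.isfinite(Q).all(1)]
m=(Q[:,2]>.3)&(Q[:,2]<.36)&(abs(Q[:,1])<.14)&(abs(Q[:,0])<.15)
print(m.sum(),(Q[m][::max(1,m.sum()//25)]*1000).round(0).tolist())
E
```

```text
-0.045 [[36.0, 338.0], [39.0, 337.0], [35.0, 336.0], [37.0, 335.0], [40.0, 334.0], [42.0, 331.0], [43.0, 322.0], [45.0, 314.0], [49.0, 303.0], [54.0, 296.0], [59.0, 295.0], [59.0, 294.0], [60.0, 294.0], [58.0, 291.0], [61.0, 288.0], [63.0, 283.0]]
-0.03 [[34.0, 338.0], [37.0, 337.0], [37.0, 336.0], [36.0, 335.0], [39.0, 334.0], [42.0, 332.0], [58.0, 295.0], [57.0, 294.0], [56.0, 293.0], [60.0, 292.0], [46.0, 291.0], [49.0, 290.0], [40.0, 288.0], [61.0, 286.0]]
-0.02 [[35.0, 339.0], [34.0, 337.0], [33.0, 336.0], [39.0, 335.0], [41.0, 334.0], [52.0, 296.0], [59.0, 295.0], [53.0, 294.0], [51.0, 293.0], [54.0, 292.0], [60.0, 290.0], [45.0, 289.0], [42.0, 288.0], [44.0, 288.0], [60.0, 287.0], [63.0, 282.0]]
0.02 [[54.0, 296.0], [55.0, 295.0], [54.0, 294.0], [58.0, 294.0], [51.0, 293.0], [55.0, 293.0], [49.0, 292.0], [59.0, 291.0], [47.0, 290.0], [45.0, 290.0], [47.0, 289.0], [42.0, 288.0], [42.0, 288.0], [40.0, 288.0], [40.0, 287.0], [61.0, 287.0], [38.0, 287.0], [40.0, 286.0]]
0.03 [[59.0, 296.0], [57.0, 294.0], [54.0, 294.0], [51.0, 293.0], [48.0, 292.0], [47.0, 292.0], [59.0, 291.0], [
[... 170 characters left out ...]
 [43.0, 310.0], [41.0, 307.0], [40.0, 303.0], [49.0, 299.0], [49.0, 297.0], [52.0, 295.0], [49.0, 294.0], [52.0, 292.0], [43.0, 291.0], [62.0, 285.0]]
128 [[34.0, 8.0, 340.0], [39.0, 15.0, 330.0], [28.0, 13.0, 337.0], [30.0, 15.0, 336.0], [31.0, 17.0, 332.0], [35.0, 22.0, 337.0], [36.0, 24.0, 334.0], [37.0, 28.0, 336.0], [27.0, 24.0, 334.0], [30.0, 28.0, 338.0], [32.0, 31.0, 337.0], [33.0, 34.0, 337.0], [37.0, 37.0, 335.0], [38.0, 40.0, 335.0], [37.0, 42.0, 336.0], [27.0, 38.0, 333.0], [30.0, 42.0, 337.0], [32.0, 45.0, 335.0], [40.0, 48.0, 324.0], [29.0, 46.0, 336.0], [37.0, 51.0, 335.0], [45.0, 52.0, 306.0], [34.0, 53.0, 338.0], [42.0, 54.0, 311.0], [31.0, 55.0, 339.0], [32.0, 57.0, 335.0]]
```

View pics/e.png

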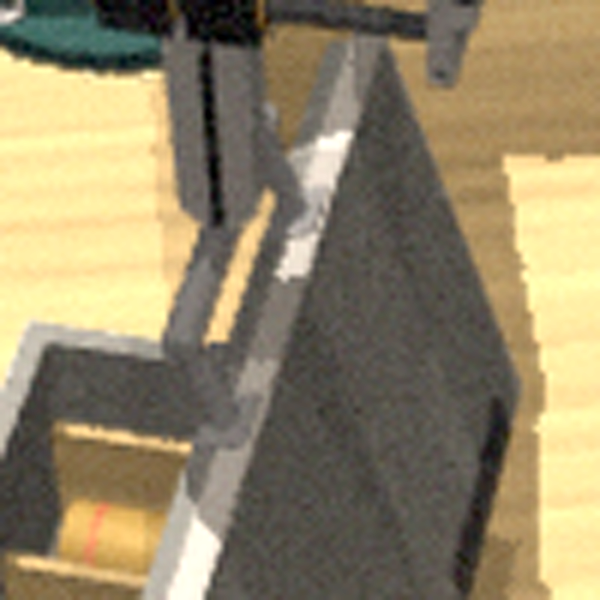

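```bash
python3 - <<'E'
from h import *
s=status.read_state()
f=grab("scene");P=pts(f);fl=240/np.tan(np.radians(f["vfov"])/2)
K=np.array([[fl,0,f["cx"]],[0,fl,f["cy"]],[0,0,1]])
p=np.array([s["position"],W((.0358,0,.3326)),W((.0358,.055,.332)),W((.0358,-.055,.332))])
print(cv2.projectPoints(p,np.array(f["rvec"],float),np.array(f["tvec"],float),K,None)[0][:,0].round(1))
for v in range(160,200,3):
    print(v,[(C(P[v,u])*1000).round(0).tolist() for u in (274,277,280)])
E
```

```text
[[277.2 193.4]
 [276.8 186.5]
 [283.6 167.4]
 [269.5 207.4]]
160 [[37.0, -8.0, 408.0], [43.0, -10.0, 411.0], [49.0, -11.0, 413.0]]
163 [[37.0, -10.0, 402.0], [43.0, -11.0, 405.0], [48.0, -10.0, 405.0]]
166 [[36.0, -9.0, 395.0], [42.0, -11.0, 397.0], [48.0, -10.0, 398.0]]
169 [[36.0, -10.0, 388.0], [42.0, -11.0, 390.0], [48.0, -13.0, 393.0]]
172 [[36.0, -12.0, 382.0], [42.0, -12.0, 383.0], [47.0, -11.0, 384.0]]
175 [[36.0, -12.0, 374.0], [41.0, -11.0, 375.0], [48.0, -13.0, 378.0]]
178 [[35.0, -12.0, 367.0], [42.0, -14.0, 370.0], [46.0, -10.0, 368.0]]
181 [[35.0, -13.0, 360.0], [41.0, -13.0, 361.0], [46.0, -10.0, 360.0]]
184 [[34.0, -11.0, 350.0], [40.0, -12.0, 352.0], [47.0, -13.0, 354.0]]
187 [[33.0, -9.0, 340.0], [40.0, -12.0, 344.0], [45.0, -9.0, 343.0]]
190 [[33.0, -12.0, 334.0], [39.0, -12.0, 336.0], [-48.0, 301.0, 2.0]]
193 [[nan, nan, nan], [41.0, -18.0, 334.0], [-45.0, 289.0, 3.0]]
196 [[38.0, -28.0, 335.0], [42.0, -21.0, 330.0], [-43.0, 280.0, 0.0]]
199 [[39.0, -34.0, 334.0], [-49.0, 268.0, -1.0], [38.0, 10.0, 287.0]]
```

```bash
python3 - <<'E'
from h import *
f=grab("scene");fl=240/np.tan(np.radians(f["vfov"])/2)
K=np.array([[fl,0,f["cx"]],[0,fl,f["cy"]],[0,0,1]])
pr=lambda p:cv2.projectPoints(np.array([W(x) for x in p]),np.array(f["rvec"],float),np.array(f["tvec"],float),K,None)[0][:,0].round(1)
z=np.array([.5,0,-.866])
for b in(0,.01,.02,.03):
    print(b,"b-tip(257.7,301)",pr([np.array([.0391,-.171,.1675])-b*z])[0],"d-tip(258.8,184.8)",pr([[-.001,-.008,.3128+b]])[0],"shut(276,188)",pr([[.0358,-.008,.3137+b]])[0])
E
```

```text
0 b-tip(257.7,301) [261.2 306.5] d-tip(258.8,184.8) [258.  193.7] shut(276,188) [276.2 196.2]
0.01 b-tip(257.7,301) [258.4 303.7] d-tip(258.8,184.8) [257.6 190.1] shut(276,188) [276.  192.7]
0.02 b-tip(257.7,301) [255.6 301. ] d-tip(258.8,184.8) [257.2 186.5] shut(276,188) [275.7 189. ]
0.03 b-tip(257.7,301) [252.8 298.1] d-tip(258.8,184.8) [256.8 182.8] shut(276,188) [275.4 185.3]
```

The fingertips really end about 22 mm behind the reported TCP, so they closed just above the bar. Reopening, going 22 mm lower and closing again.

```bash
python3 -m pendant '0 0 0 0 0 0;0 0 0 0 0 0;0 0 0 0 0 0;0 0 0 0 0 0;0 0 0 0 0 0;0 0 0 0 0 0;0 0 0 0 0 0' 90; python3 -m pendant '0 0 .055 0 0 0;0 0 .055 0 0 0;0 0 0 0 0 0'; python3 -m pendant '0 0 0 0 0 0;0 0 0 0 0 0;0 0 0 0 0 0;0 0 0 0 0 0;0 0 0 0 0 0;0 0 0 0 0 0;0 0 0 0 0 0;0 0 0 0 0 0' 255;python3 -c "
from h import *
grasp_now()"
```

```text
time_s: 11.25
position: [0.5452, 0.0237, 0.3136]
eef_rot: [0.0, 0.164, 0.986, 0.002]
contact_force: [0.1, 0.3, 0.4]
width: 0.0532
grasp_force: 0.0
time_s: 11.55
position: [0.5442, 0.0238, 0.2886]
eef_rot: [-0.002, 0.164, 0.986, 0.002]
contact_force: [-0.1, -0.0, -0.6]
width: 0.0611
grasp_force: 0.0
time_s: 12.35
position: [0.5449, 0.0225, 0.292]
eef_rot: [0.0, 0.165, 0.986, 0.001]
contact_force: [-2.5, -5.2, 1.8]
width: 0.012
grasp_force: 30.0
t 12.35 grasp case mm [ 3.46e+01 -3.00e-01  3.11e+02] tool z case [ 0.002 -0.    -1.   ] F case [-5.7  0.6  1.8] w 0.012 gf 30.0
```

```bash
python3 -m pendant '0 -.022 .006 0 0 0;0 -.044 .013 0 0 0;0 -.048 .017 0 0 0;0 -.047 .019 0 0 0;0 -.047 .021 0 0 0;0 0 0 0 0 0';python3 -c "
from h import *
grasp_now()"
```

```text
time_s: 12.95
position: [0.5314, -0.0169, 0.2763]
eef_rot: [0.0, 0.165, 0.986, 0.001]
contact_force: [-1.1, -1.5, 3.3]
width: 0.0123
grasp_force: 30.0
t 12.95 grasp case mm [ -7.1  -0.4 295.3] tool z case [ 0.003 -0.    -1.   ] F case [-1.7  0.5  3.3] w 0.0123 gf 30.0
```

```bash
python3 -m pendant '0 -.046 .023 0 0 0;0 -.045 .025 0 0 0;0 -.043 .027 0 0 0;0 -.042 .029 0 0 0;0 -.041 .031 0 0 0;0 -.039 .033 0 0 0;0 -.038 .034 0 0 0;0 0 0 0 0 0';python3 -c "
from h import *
grasp_now()"
```

```text
time_s: 13.75
position: [0.5122, -0.0729, 0.2338]
eef_rot: [-0.001, 0.165, 0.986, 0.001]
contact_force: [0.2, -3.7, 0.4]
width: 0.0121
grasp_force: 30.0
t 13.75 grasp case mm [-66.2  -0.4 252.8] tool z case [ 0.001  0.002 -1.   ] F case [-3.5 -1.4  0.4] w 0.0121 gf 30.0
```

```bash
python3 -m pendant '0 -.036 .036 0 0 0;0 -.035 .038 0 0 0;0 -.033 .039 0 0 0;0 -.031 .041 0 0 0;0 -.029 .042 0 0 0;0 -.027 .043 0 0 0;0 0 0 0 0 0';python3 -c "
from h import *
grasp_now()"
```

```text
time_s: 14.45
position: [0.5, -0.1084, 0.1856]
eef_rot: [-0.001, 0.165, 0.986, 0.001]
contact_force: [2.7, -5.0, -3.3]
width: 0.0122
grasp_force: 30.0
t 14.45 grasp case mm [-103.8   -0.4  204.6] tool z case [ 0.002  0.001 -1.   ] F case [-3.8 -4.1 -3.3] w 0.0122 gf 30.0
```

```bash
python3 -m pendant '0 -.025 .044 0 0 0;0 -.023 .046 0 0 0;0 -.021 .047 0 0 0;0 -.019 .047 0 0 0;0 -.017 .048 0 0 0;0 -.015 .049 0 0 0;0 -.012 .05 0 0 0;0 -.01 .05 0 0 0;0 0 0 0 0 0';python3 -c "
from h import *
grasp_now()"
```

```text
time_s: 15.35
position: [0.4908, -0.1359, 0.1091]
eef_rot: [-0.0, 0.165, 0.986, 0.0]
contact_force: [1.3, -8.4, -2.7]
width: 0.0119
grasp_force: 30.0
t 15.35 grasp case mm [-132.8   -0.6  128.1] tool z case [-0.     0.001 -1.   ] F case [-7.5 -3.9 -2.7] w 0.0119 gf 30.0
```

```bash
python3 -m pendant '0 -.005 .03 0 0 0;0 -.004 .03 0 0 0;0 -.003 .03 0 0 0;0 0 0 0 0 0';python3 -c "
from h import *
grasp_now()"; python3 -m pendant '0 -.001 .015 0 0 0;0 0 .015 0 0 0;0 0 0 0 0 0;0 0 0 0 0 0';python3 -c "
from h import *
grasp_now()"
```

```text
time_s: 15.75
position: [0.4899, -0.1385, 0.0916]
eef_rot: [-0.0, 0.165, 0.986, -0.0]
contact_force: [0.8, -9.3, -2.7]
width: 0.0121
grasp_force: 30.0
t 15.75 grasp case mm [-135.5   -0.6  110.6] tool z case [-0.001  0.    -1.   ] F case [-8.6 -3.8 -2.7] w 0.0121 gf 30.0
time_s: 16.15
position: [0.4897, -0.1391, 0.0861]
eef_rot: [-0.0, 0.165, 0.986, -0.001]
contact_force: [0.0, -11.4, -2.2]
width: 0.0123
grasp_force: 30.0
t 16.15 grasp case mm [-136.1   -0.6  105.1] tool z case [-0.002  0.    -1.   ] F case [-10.8  -3.7  -2.2] w 0.0123 gf 30.0
```

```bash
python3 -m pendant '0 -.006 .01 0 0 0;0 0 .01 0 0 0;0 0 0 0 0 0';python3 -c "
from h import *
grasp_now()"; python3 -m pendant '0 0 .01 0 0 0;0 0 .01 0 0 0;0 0 0 0 0 0';python3 -c "
from h import *
grasp_now()"
```

```text
time_s: 16.45
position: [0.4897, -0.1393, 0.0831]
eef_rot: [0.0, 0.164, 0.986, -0.0]
contact_force: [-0.6, -6.7, 2.5]
width: 0.0124
grasp_force: 30.0
t 16.45 grasp case mm [-136.3   -0.7  102.1] tool z case [ 0. -0. -1.] F case [-6.5 -1.6  2.5] w 0.0124 gf 30.0
time_s: 16.75
position: [0.4898, -0.1394, 0.0819]
eef_rot: [0.001, 0.164, 0.986, -0.0]
contact_force: [-5.6, -6.3, 13.5]
width: 0.012
grasp_force: 30.0
t 16.75 grasp case mm [-136.4   -0.8  100.9] tool z case [-0.001 -0.002 -1.   ] F case [-7.8  3.3 13.5] w 0.012 gf 30.0
```

```bash
for i in 1; do python3 -m pendant '0 0 .008 0 0 0;0 0 .008 0 0 0;0 0 0 0 0 0'; done; python3 -c "
from h import *
grasp_now()"
```

```text
time_s: 17.05
position: [0.4899, -0.1396, 0.0803]
eef_rot: [0.001, 0.164, 0.986, -0.001]
contact_force: [-8.7, -5.9, 16.8]
width: 0.0121
grasp_force: 30.0
t 17.05 grasp case mm [-136.5   -0.9   99.3] tool z case [-0.001 -0.003 -1.   ] F case [-8.4  6.4 16.8] w 0.0121 gf 30.0
```

```bash
python3 -m pendant '0 0 .008 0 0 0;0 0 .008 0 0 0;0 0 0 0 0 0'; python3 -c "
from h import *
grasp_now()"
```

```text
time_s: 17.35
position: [0.4899, -0.1397, 0.0783]
eef_rot: [0.002, 0.164, 0.986, -0.001]
contact_force: [-8.5, -4.9, 22.6]
width: 0.0123
grasp_force: 30.0
t 17.35 grasp case mm [-136.6   -1.    97.3] tool z case [-0.001 -0.003 -1.   ] F case [-7.4  6.5 22.6] w 0.0123 gf 30.0
```

```bash
python3 -m pendant '0 0 .008 0 0 0;0 0 .006 0 0 0;0 0 0 0 0 0'; python3 -c "
from h import *
grasp_now()"
```

```text
time_s: 17.65
position: [0.4897, -0.1399, 0.0745]
eef_rot: [0.001, 0.164, 0.986, -0.001]
contact_force: [-8.6, -5.7, 19.5]
width: 0.012
grasp_force: 30.0
t 17.65 grasp case mm [-136.8   -0.8   93.5] tool z case [-0.002 -0.003 -1.   ] F case [-8.2  6.3 19.5] w 0.012 gf 30.0
```

```bash
python3 -m pendant '0 0 .006 0 0 0;0 0 .006 0 0 0;0 0 0 0 0 0'; python3 - <<'E'
from h import *
grasp_now()
P=pts(grab("scene"))[140:340,170:340].reshape(-1,3);Q=(P-t0)@Rz;Q=Q[np.isfinite(Q).all(1)]
for x0,x1 in((-.088,-.06),(-.05,0),(0,.05),(.05,.088)):
    m=(Q[:,0]>x0)&(Q[:,0]<x1)&(Q[:,1]>-.135)&(Q[:,1]<-.1)&(Q[:,2]>.1)&(Q[:,2]<.16);print(x0,m.sum(),np.median(Q[m,2]) if m.any() else 0)
E
```

```text
time_s: 17.95
position: [0.4899, -0.1399, 0.0744]
eef_rot: [0.002, 0.164, 0.986, -0.001]
contact_force: [-12.8, -4.3, 28.6]
width: 0.012
grasp_force: 30.0
t 17.95 grasp case mm [-136.8   -1.    93.4] tool z case [-0.002 -0.004 -1.   ] F case [-8.3 10.7 28.6] w 0.012 gf 30.0
-0.088 179 0.13199487666688817
-0.05 334 0.1320835388336119
0 334 0.13238728027752988
0.05 263 0.13261909679056474
```

The lid top is flat at 132 mm all over, so it is shut. Relieve the press, open a little and retreat.

```bash
python3 -m pendant '0 0 -.02 0 0 0;0 0 -.015 0 0 0;0 0 0 0 0 0'; python3 -m pendant '0 0 0 0 0 0;0 0 0 0 0 0;0 0 0 0 0 0;0 0 0 0 0 0;0 0 0 0 0 0' 170;python3 -c "
from h import *
grasp_now()"
```

```text
time_s: 18.3
position: [0.4896, -0.1398, 0.0747]
eef_rot: [0.0, 0.164, 0.986, -0.001]
contact_force: [-1.3, -8.7, 1.8]
width: 0.0121
grasp_force: 30.0
time_s: 18.8
position: [0.49, -0.1365, 0.0744]
eef_rot: [-0.0, 0.164, 0.986, 0.002]
contact_force: [0.5, -0.2, 0.4]
width: 0.0313
grasp_force: 0.0
t 18.8 grasp case mm [-1.337e+02 -1.000e-01  9.340e+01] tool z case [ 0.004  0.001 -1.   ] F case [-0.  -0.5  0.4] w 0.0313 gf 0.0
```

```bash
python3 -m pendant '0 0 -.05 0 0 0;0 0 -.1 0 0 0;0 0 -.15 0 0 0;0 0 -.2 0 0 0;0 0 -.2 0 0 0;0 0 0 0 0 0;0 0 0 0 0 0'; python3 - <<'E'
from h import *
grasp_now()
f=grab("scene");P=pts(f)[140:340,170:340].reshape(-1,3);Q=(P-t0)@Rz;Q=Q[np.isfinite(Q).all(1)]
for x0,x1 in((-.088,-.06),(.05,.088)):
    m=(Q[:,0]>x0)&(Q[:,0]<x1)&(abs(Q[:,1])<.135)&(Q[:,2]>.1)&(Q[:,2]<.16);print(x0,m.sum(),np.median(Q[m,2]))
m=(abs(Q[:,0]+.135)<.012)&(abs(Q[:,1])<.045)&(Q[:,2]>.09)&(Q[:,2]<.15);print("bar top",np.percentile(Q[m,2],90))
cv2.imwrite("pics/f.png",cv2.convertScaleAbs(f["image"],alpha=1.6))
E
```

```text
time_s: 19.5
position: [0.4908, -0.1378, 0.2167]
eef_rot: [0.002, 0.164, 0.986, 0.002]
contact_force: [-0.5, -0.4, -0.9]
width: 0.0313
grasp_force: 0.0
t 19.5 grasp case mm [-134.6   -1.1  235.7] tool z case [ 0.004 -0.004 -1.   ] F case [-0.5  0.3 -0.9] w 0.0313 gf 0.0
-0.088 1156 0.13204126373107458
0.05 1646 0.13269295755891447
bar top 0.1286845746348621
```

View pics/f.png

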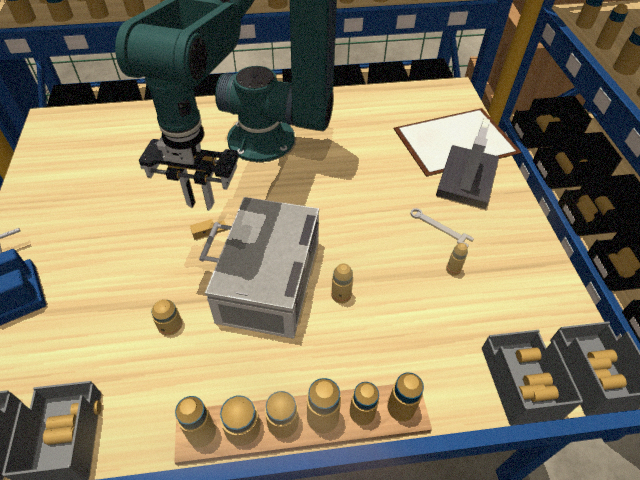

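The lid lies flush and shut (case at (265,265), handle at (210,243)). The gripper is clear, and the mandrels, wiper insert and spanner are where they were. Handing in.

```bash
python3 -c "
from rig import job
print(job.job_done())"
```

```text
the job is handed in; nothing more can be done
None
```

The mandrel case is shut in its catch and the gripper is clear. The last camera check showed the lid flush with the rim and the tools outside the case where they were. The job is handed in; no verdict came back.

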